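# Set the test force on an interlocked key bank under its guard

## Task

Set the hardness tester's force selector to its second-highest force: swing the clear guard well open, press the second key from the right (as seen from the robot) fully down so that it stays down by itself and the key that was down pops up, then swing the guard fully shut again. At the end only that key is down; leave the other things on the bench where they are.

Things in the scene. Friction and masses are not known exactly. Their poses are not given: they have to be found in the camera images.
- selector: white housing, fixed, 150 mm deep (x), 230 wide (y), deck 62 mm high. Origin: centre of its underside on the bench; x points from front to back, y to the operator's left. Five keys in a row, 28 mm apart, at x = -16 mm, y from left to right +78, +50, +22, -6, -34 mm; a key that is up stands 15 mm above the deck, a latched one 5.6 mm. A flush dark display lies to the right of them.
- guard (a joint): angle in rad of the clear guard over the keys: 0 shut, it swings up and back to its stop at 2.35. Left below about 0.6 it falls shut by its own weight, left beyond about 2 it falls back to the stop, between it may stay; under 1 N at its tab moves it. It is a shallow clear hood, 156 mm wide, 78 mm from hinge to front edge, 20 mm high, its top 26 mm above the deck when shut.
- guard_hinge (a point): middle of the guard's hinge axis, fixed on the selector at x = +27, y = +22, z = +68 mm of it; the axis runs along the selector's y.
- guard_tab (a point): grip point on the metal tab at the middle of the guard's front edge; moves with it. Tab 12 mm wide along the hinge axis, 10 thick, 27 long; the point is mid width and thickness, 16 mm out from the edge. Shut, it is 94 mm in front of the hinge axis, 14 above it, 20 above the deck. Held by its sides, it turns between the fingers as the guard swings.
- key_4 (a joint): travel in m of the wanted key, second from the right: 0 up, 0.0094 latched, 0.0115 bottom stop; pressing takes 2 to 3 N. The keys are interlocked: pressing any one 3 to 6 mm lets a latched key spring up, but it stays down itself only if taken past 9.4 mm before it is let go; a half-pressed key springs back and leaves all keys up.
- key_4_top (a point): middle of the top of the wanted key, second from the right; white key cap, 26 mm deep by 20 mm wide, 77 mm above the bench when up; moves down with it.
- key_a (a joint): downward travel in m of the key that is latched down at the start: 0 up, 0.0094 latched, 0.0115 bottom stop. It stands in the first, second, third or fifth place from the left, differing from start to start.
- key_a_top (a point): middle of the top of the key that is latched down at the start; white key cap, 26 mm deep by 20 mm wide.
- key_b (a joint): downward travel in m of another key, up at the start: 0 up, 0.0094 latched, 0.0115 bottom stop. It stands in the first, second, third or fifth place from the left, differing from start to start.
- key_b_top (a point): middle of the top of another key, up at the start; white key cap, 26 mm deep by 20 mm wide.
- key_c (a joint): downward travel in m of another key, up at the start: 0 up, 0.0094 latched, 0.0115 bottom stop. It stands in the first, second, third or fifth place from the left, differing from start to start.
- key_c_top (a point): middle of the top of another key, up at the start; white key cap, 26 mm deep by 20 mm wide.
- key_d (a joint): downward travel in m of another key, up at the start: 0 up, 0.0094 latched, 0.0115 bottom stop. It stands in the first, second, third or fifth place from the left, differing from start to start.
- key_d_top (a point): middle of the top of another key, up at the start; white key cap, 26 mm deep by 20 mm wide.
- ref_block: bystander: flat round steel reference block, 58 mm across, 12 mm high, to the left of the selector, near the front edge. Origin under its middle.
- marker_black: bystander: white marker pen with a black cap, 138 mm long, lying to the right of the selector. Origin under its middle.
- dropper_bottle: bystander: amber dropper bottle, 29 mm across, 90 mm high, behind the selector. Origin under its middle.
- specimen_loose: bystander: round mounted specimen, 30 mm across, 15 mm high, to the left of the selector. Origin under its middle.
- loupe: bystander: black eye loupe, 37 mm across, 31 mm high, to the left of the selector. Origin under its middle.
- caliper: bystander: caliper, 72 x 225 x 10 mm, lying at the left of the bench. Origin under its middle.
- specimen_tray: bystander: shallow white tray, 90 x 150 x 14 mm, with three specimens in it, at the left of the bench. Origin under its middle.

How it is judged:
By the outcome, as a careful person would: the job done as asked, in the order asked, and still so for the second after the job is handed in, with the robot touching nothing.
It also fails if it takes over 64 s, if anything falls off the work surface, if the arm or the gripper's body presses on something with over 40 N, if the wrist force passes 120 N, or if a joint passes its speed limit or range.

## Robot

A 7-joint arm with a two-finger parallel gripper is mounted at the origin on a cart in front of the work surface, level with it; the furniture and walls round the work are solid. World frame = base frame: x ahead of the robot, y to its left, z up, the work surface at z = 0. Lengths are in mm, angles in rad, forces in N, time in s.
With the tool pointing down it reaches from about 400 to 850 mm from the base axis. Payload 6.9 kg.
Tool frame: the origin (TCP) lies midway between the tips of the shut fingers; the grasp point (between the pads) lies env.pinch_z behind it (env.pinch_z is the distance from the TCP to the grasp point, in mm); z points along the fingers, y is the line along which they close (so a half turn about z gives the same grasp; the last joint's range is limited). The gripper opens to 85 mm and grips with 20 to 120 N. Pads are 22 mm wide; open, the fingers measure 114 mm over their backs; the gripper's body (76 mm by 85 mm) begins 54 mm behind the grasp point. The pads swing forward as they close: fully open they stand 13 mm farther back than shut.
Start: joints at [1.292, 0.507, -0.238, 1.5, 0.126, 1.149, -0.155], TCP at [234, -579.531, 231.275] pointing down, gripper open.
Joint ranges: [-3.08, 3.08], [-0.24, 2.05], [-1.43, 1.35], [0, 2.5], [-1.52, 4.66], [0.17, 1.96], [-2.89, 2.89]. Speed limits (rad/s): [2.39, 2.39, 3.14, 3.14, 3.14, 3.14, 3.14].

## Interface

Orientations are given as a rotation vector (axis times angle).
In Python, from workcell import env gives the robot as it stands.
- The arm moves only by the tool jog_arm, called after "Call:" by a JSON object that holds its "name" and its "arguments", one argument or row to a line. Schema: {"type":"object","properties":{"motion":{"type":"array","items":{"type":"array","items":{"type":"number"},"minItems":6,"maxItems":6},"minItems":1,"maxItems":8},"finger_gap":{"type":"number"},"grip_n":{"type":"number"},"only":{"type":"string"},"quiet":{"type":"boolean"},"lines":{"type":"string"}},"required":["motion"],"additionalProperties":false}. motion is a list of rows, 1 to 8 of them, each of 6 numbers: dx, dy, dz in a scale on which 1.0 is 0.4 m, then a rotation vector rx, ry, rz in normalised numbers (1 is 4 rad); each row is the pose to reach, as a shift and turn from the pose commanded when the call began, along the tool's axes at that moment; what a row does not reach only later rows make up. A row lasts 1/10 s, in which the tool goes at most 50 mm and 0.15 rad, less where a joint would pass 70% of its speed; a pose out of reach is approached as far as the arm can. finger_gap is the finger opening in mm, set as the call begins (left out keeps the last). The fingers move at their own pace and stop on an object; grip_n is the grip in N (left out, the last holds). Time passes only in rows, so rows that do not move let the fingers close. The tool returns the time, the measured TCP pose, the force, the opening and the grip force at its end. only (a regular expression) keeps the lines of the reply that match it, lines (a string "A,B") keeps lines A to B, and quiet returns only ok. A shift or turn number past 1, either way, is cut back to 1. Input that does not fit is refused with a message, and nothing moves.
- env.state(): the state, without advancing time (a new reading comes with each control period).
- env.capture(name): name is "scene" or "top"; returns a dict with "pixels" (400x640x3 uint8, red, green, blue), "depth" (400x640 float32, mm along the optical axis (not along the pixel's ray), 0 where there is no reading), "fx", "fy", "cx", "cy" (pixels), "R" (3x3) and "t" (3): a world point X has camera coordinates R X + t. Camera axes: x right, y down, z forward; pixel columns grow to the right and rows downward; lengths in mm; the calibration is good to about 2 mm. A picture is of the moment at which its call begins.
- env.finish_job(): hands the job in; it is judged then, once.
The state is a dict: "clock": time; "joints": joint angles; "joint_vel": joint speeds; "tau": joint torques, N m; "position": TCP position; "eef_rot": TCP orientation; "contact_force": force on the tool from outside, world axes, zero at the start; "ft_torque": the same for the moment, N m; "width": finger opening in mm; "gripper_force": force on a finger pad.
Only numpy, scipy, OpenCV 4.12 (cv2) and the standard library are available. Lean on these libraries where they do the work, as an engineer would, in place of code of your own. Each camera call takes 0.05 s, during which the arm holds its last target. There are 200 camera calls.

## Working session

There is one attempt and no reset: what is moved stays moved. The work goes in short steps, Python scripts to look and compute and a tool call to move; the robot and the scene stay as the last step left them, time stands still between calls to the robot, and variables do not carry over. Pictures are saved under pics/ and viewed, at most 11 in all, crops included, and the job is handed in when it is done.

```bash
ls; mkdir -p pics; python3 - <<'E'
from workcell import env
import cv2,numpy as np
for n in("scene","top"):
    c=env.capture(n); cv2.imwrite(f"pics/{n}0.png",c["pixels"][:,:,::-1]); np.savez(f"{n}0.npz",**c)
    print(n,c["fx"],c["cx"],c["cy"],np.round(c["R"],3).tolist(),np.round(c["t"]))
s=env.state();print(s,env.pinch_z)
E
```

```text
pics
workcell.py
scene 424.61998451470896 318.8944422275443 197.86625924868758 [[0.89, -0.457, 0.017], [-0.275, -0.564, -0.779], [0.365, 0.688, -0.627]] [-561.  130. 1304.]
top 404.02684181939804 319.26926854372664 197.73055767012747 [[-0.03, -0.999, -0.025], [-0.992, 0.033, -0.118], [0.119, 0.021, -0.993]] [-114.  548. 1023.]
{'clock': 0.1, 'joints': array([ 1.2925098 ,  0.5082753 , -0.23748943,  1.50107227,  0.12571651,
        1.14884789, -0.15479634]), 'joint_vel': array([ 0.00069976, -0.00093788, -0.00030844, -0.00279416, -0.00181156,
        0.00091232, -0.00094523]), 'tau': array([-5.49836739e-03, -6.21831322e+01, -2.19500877e+00, -2.50203681e+01,
        1.23721012e-02,  7.91276107e-03, -6.10993325e-06]), 'position': array([ 233.76004602, -579.15186967,  230.48815084]), 'eef_rot': array([-3.08238684e+00, -5.98841797e-01,  5.72797662e-04]), 'contact_force': array([-0.61640592, -0.17211966,  0.2122141 ]), 'ft_torque': array([ 0.01146165, -0.00111633,  0.01557807]), 'gripper_force': 0.0, 'width': 85.05294469324969} 18.700000000000003
```

View pics/top0.png

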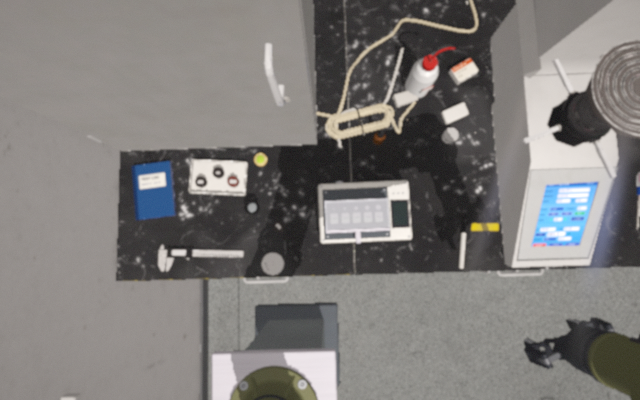

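View pics/scene0.png

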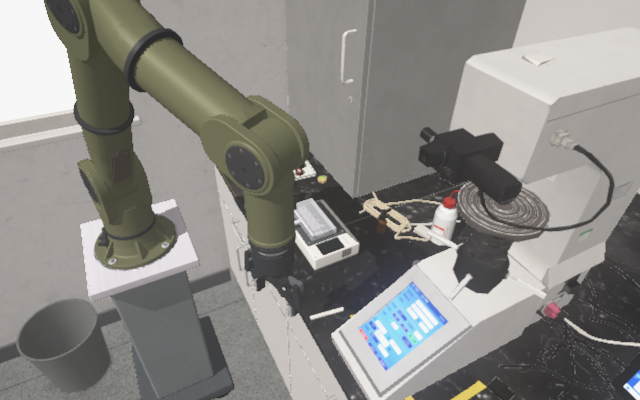

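The top view shows the selector at about columns 318–412 and rows 181–243, with the guard shut over the keys and the tab at (358,238). The display is on the right, around (400,213). Next I'll measure the pose.

```bash
cat > h.py <<'E'
import numpy as np,cv2
from scipy.spatial.transform import Rotation as Ro
def ray(c,u,v,z):
    R,t=c["R"],c["t"];C=-R.T@t
    d=R.T@np.array([(u-c["cx"])/c["fx"],(v-c["cy"])/c["fy"],1]);return C+d*(z-C[2])/d[2]
def proj(c,X):
    p=c["R"]@np.asarray(X,float)+c["t"];return c["fx"]*p[0]/p[2]+c["cx"],c["fy"]*p[1]/p[2]+c["cy"]
def cloud(c):
    v,u=np.mgrid[:400,:640];d=c["depth"]
    P=np.stack([(u-c["cx"])/c["fx"]*d,(v-c["cy"])/c["fy"]*d,d],-1)-c["t"]
    return P@c["R"]
E
python3 - <<'E'
from h import *
c=dict(np.load("top0.npz"));print("C",-c["R"].T@c["t"])
P=cloud(c)
m=np.zeros((400,640),bool);m[170:255,305:425]=1
m&=(c["depth"]>0)&(P[...,2]>45)&(P[...,2]<80)
Q=P[m];print(m.sum(),np.percentile(Q[:,2],[5,25,50,75,95]))
# housing by contour of image mask
print("depth rect",cv2.minAreaRect(Q[:,:2].astype(np.float32)))
vs,us=np.nonzero(m)
W=np.array([ray(c,u,v,62)[:2] for u,v in zip(us,vs)],np.float32);r=cv2.minAreaRect(W);print("ray rect",r)
img=c["pixels"][170:255,305:425,::-1]
cv2.imwrite("pics/crop1.png",cv2.resize(img,None,fx=6,fy=6,interpolation=cv2.INTER_CUBIC))
E
```

```text
C [ 419.15431301 -153.28870562 1076.95763037]
3255 [54.66915957 57.68756534 59.78719642 61.95065618 64.54164277]
depth rect ((507.40228271484375, -244.93038940429688), (155.89256286621094, 230.1796875), 0.7192332148551941)
ray rect ((506.0089111328125, -243.91433715820312), (153.32679748535156, 227.75149536132812), 0.7328326106071472)
```

View pics/crop1.png

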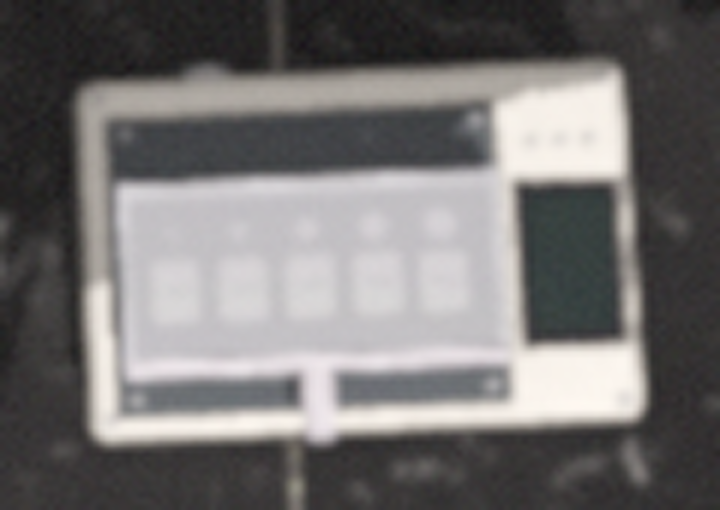

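The crop shows the housing corners at (80,85), (622,65), (642,420) and (95,443). The keys run from (175,292) to (444,281), and the tab spans about (318,360–443).

```bash
python3 - <<'E'
from h import *
c=dict(np.load("top0.npz"))
f=lambda x,y,z:ray(c,(x+.5)/6+305-.5,(y+.5)/6+170-.5,z)
co=[f(*p,62)[:2] for p in((80,85),(622,65),(642,420),(95,443))]
print(np.round(co,1),np.mean(co,0))
d=co[0]-co[1];e=co[3]-co[2];print("yaw",[np.arctan2(-q[0],q[1]) for q in(d,e)],[np.arctan2(q[1],q[0]) for q in (co[0]-co[3],co[1]-co[2])])
k=np.array([f(x,y,76)[:2] for x,y in((175,292),(243,290),(311,285),(379,282),(444,281))]);print("keys",np.round(k,1))
print("tab",f(318,357,88),f(318,443,82))
# yaw hypotheses: centre from keys
q=k[0]-k[4];yaw=np.arctan2(-q[0],q[1]);print("yaw keys",yaw,np.linalg.norm(q))
for yaw in(-.01,.0,.01,.02):
    R=np.array([[np.cos(yaw),-np.sin(yaw)],[np.sin(yaw),np.cos(yaw)]])
    print(yaw,"centre from keys",k.mean(0)-R@[-16,22])
from scipy.spatial.transform import Rotation
from workcell import env
s=env.state();print(Rotation.from_rotvec(s["eef_rot"]).as_matrix().round(3))
c=dict(np.load("scene0.npz"));print(proj(c,[420,-222,82]))
img=c["pixels"][190:270,285:370,::-1]
cv2.imwrite("pics/crop2.png",cv2.resize(img,None,fx=7,fy=7,interpolation=cv2.INTER_CUBIC))
E
```

```text
[[ 576.4 -129.4]
 [ 577.2 -358.1]
 [ 428.2 -358. ]
 [ 425.6 -131.1]] [ 501.86316804 -244.15080354]
yaw [np.float64(0.0032712373511733423), np.float64(0.011415502125789638)] [np.float64(0.01162598064214275), np.float64(-0.000694058499583682)]
keys [[ 486.5 -166.4]
 [ 486.4 -194.4]
 [ 487.6 -222.5]
 [ 487.9 -250.6]
 [ 487.5 -277.3]]
tab [ 457.41902127 -223.33477458   88.        ] [ 422.75174963 -222.31545276   82.        ]
yaw keys 0.009059506263794058 110.91244688790657
-0.01 centre from keys [ 502.96950015 -244.39414981]
0.0 centre from keys [ 503.19029647 -244.23525246]
0.01 centre from keys [ 503.40949281 -244.07415514]
0.02 centre from keys [ 503.62706725 -243.91087394]
[[ 0.927  0.374 -0.001]
 [ 0.374 -0.927  0.001]
 [-0.    -0.002 -1.   ]]
(np.float64(290.0935975873992), np.float64(223.5376297791557))
```

View pics/crop2.png

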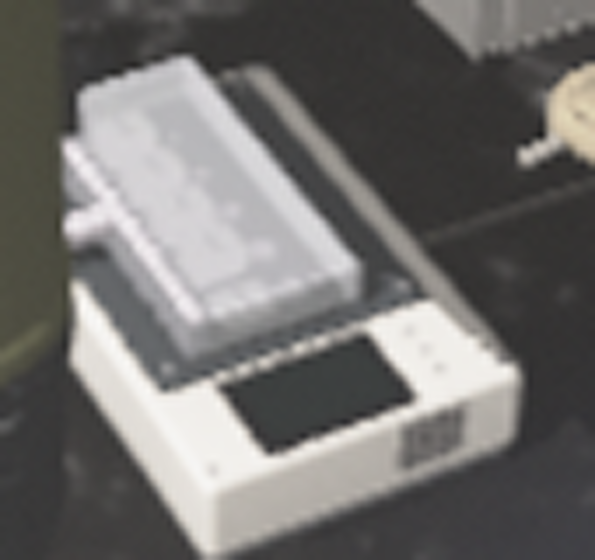

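The pose is selector centre ≈ (503,-244), yaw ≈ 0.007. That puts the tab at (436,-222,82) and key 4 at (487,-250,77). I'll move over the tab with the tool yaw set to zero.

Careful with the scale: shifts go in shares of 0.4 m and turns go in shares of 4 rad. That gives: 319 mm is 0.7975, -255 mm is -0.6375, 0.383 rad is 0.0958.

Call:
{"name": "jog_arm", "arguments": {
  "motion": [
    [0.1125, -0.09, 0, 0, 0, 0.015],
    [0.225, -0.18, 0, 0, 0, 0.03],
    [0.3375, -0.27, 0, 0, 0, 0.045],
    [0.45, -0.36, 0, 0, 0, 0.06],
    [0.5625, -0.45, 0, 0, 0, 0.075],
    [0.675, -0.54, 0, 0, 0, 0.09],
    [0.7625, -0.61, 0, 0, 0, 0.0958],
    [0.7975, -0.6375, 0, 0, 0, 0.0958]
  ],
  "finger_gap": 40,
  "grip_n": 20
}}

```text
clock: 0.9
position: [430.6, -229.0, 231.2]
eef_rot: [3.142, -0.0, -0.0]
contact_force: [1.2, -0.4, 0.4]
width: 40.1
gripper_force: 0.0
```

Call:
{"name": "jog_arm", "arguments": {
  "motion": [
    [0, 0, 0.1, 0, 0, 0],
    [0, 0, 0.2, 0, 0, 0],
    [0, 0, 0.2, 0, 0, 0]
  ]
}}

```text
clock: 1.2
position: [427.4, -229.2, 147.4]
eef_rot: [-3.138, -0.003, 0.012]
contact_force: [-0.7, 0.2, -0.1]
width: 40.0
gripper_force: 0.0
```

```bash
python3 - <<'E'
from h import *
from workcell import env
s=env.state();print(s["position"],Ro.from_rotvec(s["eef_rot"]).as_matrix().round(3),s["joints"].round(2),s["width"])
c=env.capture("scene");cv2.imwrite("pics/s3.png",cv2.resize(c["pixels"][100:300,200:430,::-1],None,fx=3,fy=3,interpolation=cv2.INTER_CUBIC))
E
```

```text
[ 427.37120711 -229.20628934  147.42637862] [[ 1.     0.002 -0.008]
 [ 0.002 -1.     0.004]
 [-0.008 -0.004 -1.   ]] [ 0.62  0.4  -0.25  1.97  0.13  0.8  -1.27] 39.9893947632115
```

View pics/s3.png

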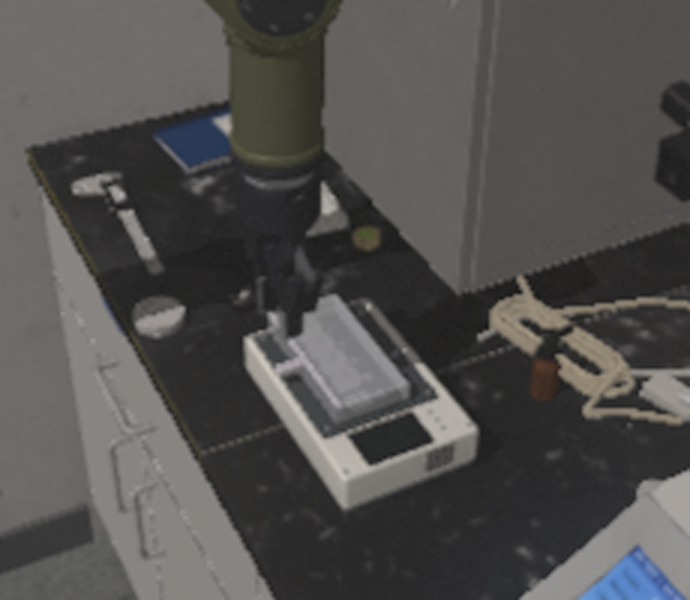

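The gripper hovers in front of the guard, with the tab at about crop (290,368). I'll cross-check the tab's position in the scene view.

```bash
python3 - <<'E'
from h import *
c=dict(np.load("scene0.npz"))
for X in([425,-222,82],[436,-222,82],[452,-222,82],[452,-300,88],[428,-358,62],[578,-359,62],[452,-144,88],[530,-300,88]):
    u,v=proj(c,X);print(X,round(u,1),round(v,1),"crop2",round((u-285)*7),round((v-190)*7),"s3",round((u-200)*3),round((v-100)*3))
E
```

```text
[425, -222, 82] 291.6 223.0 crop2 46 231 s3 275 369
[436, -222, 82] 295.0 221.9 crop2 70 224 s3 285 366
[452, -222, 82] 299.9 220.3 crop2 104 212 s3 300 361
[452, -300, 88] 311.6 235.3 crop2 186 317 s3 335 406
[428, -358, 62] 313.1 257.8 crop2 196 475 s3 339 473
[578, -359, 62] 359.6 241.1 crop2 522 358 s3 479 423
[452, -144, 88] 289.2 203.8 crop2 29 96 s3 268 311
[530, -300, 88] 335.6 227.0 crop2 354 259 s3 407 381
```

Call:
{"name": "jog_arm", "arguments": {
  "motion": [
    [0, 0, 0, 0, 0, 0],
    [0, 0, 0, 0, 0, 0],
    [0, 0, 0, 0, 0, 0]
  ]
}}

```text
clock: 1.55
position: [430.9, -231.7, 152.8]
eef_rot: [3.14, -0.0, 0.004]
contact_force: [0.6, -0.2, -0.3]
width: 40.0
gripper_force: 0.0
```

```bash
python3 - <<'E'
from workcell import env
s=env.state();print(s["position"],s["joints"].round(3),abs(s["joint_vel"]).max())
E
```

```text
[ 430.8839146  -231.66193912  152.79765591] [ 0.621  0.388 -0.247  1.965  0.13   0.801 -1.269] 0.007701517844257029
```

To row units: 82 mm is 0.205, 76 mm is 0.19.

Call:
{"name": "jog_arm", "arguments": {
  "motion": [
    [0.01, -0.02, 0.05, 0, 0, 0],
    [0.01, -0.02, 0.1125, 0, 0, 0],
    [0.01, -0.02, 0.1625, 0, 0, 0],
    [0.01, -0.02, 0.19, 0, 0, 0],
    [0.01, -0.02, 0.205, 0, 0, 0],
    [0.01, -0.02, 0.205, 0, 0, 0],
    [0.01, -0.02, 0.205, 0, 0, 0]
  ]
}}

```text
clock: 2.25
position: [434.7, -223.2, 70.0]
eef_rot: [3.141, 0.001, 0.002]
contact_force: [-0.4, -0.2, 0.9]
width: 40.1
gripper_force: 0.0
```

```bash
python3 - <<'E'
from h import *
from workcell import env
c=env.capture("scene");cv2.imwrite("pics/s4.png",cv2.resize(c["pixels"][180:260,260:370,::-1],None,fx=7,fy=7,interpolation=cv2.INTER_CUBIC))
E
```

```text
(no output)
```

View pics/s4.png

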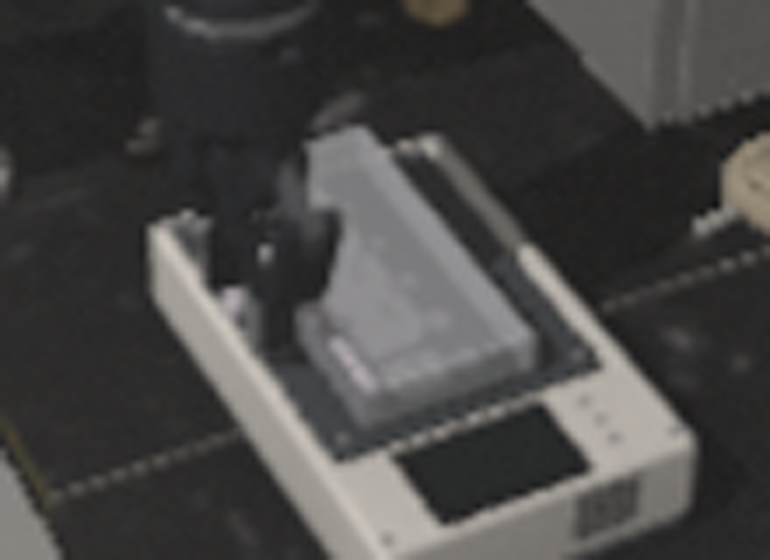

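The fingers straddle the tab, whose tip shows at (237,305). Now I'll close.

Call:
{"name": "jog_arm", "arguments": {
  "motion": [
    [0, 0, 0, 0, 0, 0],
    [0, 0, 0, 0, 0, 0],
    [0, 0, 0, 0, 0, 0],
    [0, 0, 0, 0, 0, 0],
    [0, 0, 0, 0, 0, 0],
    [0, 0, 0, 0, 0, 0]
  ],
  "finger_gap": 0,
  "grip_n": 20
}}

```text
clock: 2.9
position: [434.5, -224.2, 69.9]
eef_rot: [3.14, 0.0, 0.002]
contact_force: [-1.2, -5.0, 5.3]
width: 11.1
gripper_force: 26.0
```

```bash
python3 - <<'E'
import numpy as np
p=lambda t:(94*(1-np.cos(t))+14*np.sin(t), 94*np.sin(t)+14*np.cos(t)-14)
for t in np.arange(0,2.36,.15):print(round(t,2),np.round(p(t)))
E
```

```text
0.0 [0. 0.]
0.15 [ 3. 14.]
0.3 [ 8. 27.]
0.45 [15. 39.]
0.6 [24. 51.]
0.75 [35. 60.]
0.9 [47. 68.]
1.05 [59. 75.]
1.2 [73. 79.]
1.35 [87. 81.]
1.5 [101.  81.]
1.65 [115.  79.]
1.8 [129.  74.]
1.95 [142.  68.]
2.1 [154.  60.]
2.25 [164.  50.]
```

To row units: -51 mm is -0.1275, -45 mm is -0.1125.

Call:
{"name": "jog_arm", "arguments": {
  "motion": [
    [0.0025, 0, -0.0175, 0, 0, 0],
    [0.0075, 0, -0.035, 0, 0, 0],
    [0.0125, 0, -0.0525, 0, 0, 0],
    [0.02, 0, -0.0675, 0, 0, 0],
    [0.0275, 0, -0.0825, 0, 0, 0],
    [0.0375, 0, -0.0975, 0, 0, 0],
    [0.0475, 0, -0.1125, 0, 0, 0],
    [0.06, 0, -0.1275, 0, 0, 0]
  ]
}}

```text
clock: 3.7
position: [458.2, -223.9, 120.2]
eef_rot: [3.141, 0.0, -0.0]
contact_force: [1.3, -5.4, -4.3]
width: 11.3
gripper_force: 24.2
```

Call:
{"name": "jog_arm", "arguments": {
  "motion": [
    [0.0125, 0, -0.0125, 0, 0, 0],
    [0.0275, 0, -0.0225, 0, 0, 0],
    [0.0425, 0, -0.0325, 0, 0, 0],
    [0.0575, 0, -0.0425, 0, 0, 0],
    [0.0725, 0, -0.0525, 0, 0, 0],
    [0.0875, 0, -0.06, 0, 0, 0],
    [0.105, 0, -0.065, 0, 0, 0],
    [0.1225, 0, -0.07, 0, 0, 0]
  ]
}}

```text
clock: 4.5
position: [506.5, -223.4, 148.2]
eef_rot: [3.141, 0.0, -0.003]
contact_force: [-1.5, -4.4, -1.2]
width: 11.5
gripper_force: 24.2
```

Now at about 1.2 rad, with low forces.

To row units: 56 mm is 0.14, 49 mm is 0.1225.

Call:
{"name": "jog_arm", "arguments": {
  "motion": [
    [0.0175, 0, -0.0025, 0, 0, 0],
    [0.035, 0, -0.005, 0, 0, 0],
    [0.0525, 0, -0.005, 0, 0, 0],
    [0.07, 0, -0.005, 0, 0, 0],
    [0.0875, 0, -0.0025, 0, 0, 0],
    [0.105, 0, 0, 0, 0, 0],
    [0.1225, 0, 0.005, 0, 0, 0],
    [0.14, 0, 0.0125, 0, 0, 0]
  ]
}}

```text
clock: 5.3
position: [565.0, -222.7, 143.9]
eef_rot: [3.141, 0.002, 0.004]
contact_force: [-0.3, -3.0, 6.3]
width: 11.5
gripper_force: 26.0
```

Call:
{"name": "jog_arm", "arguments": {
  "motion": [
    [0.0175, 0, 0.0075, 0, 0, 0],
    [0.0325, 0, 0.015, 0, 0, 0],
    [0.0475, 0, 0.025, 0, 0, 0],
    [0.0625, 0, 0.035, 0, 0, 0],
    [0.075, 0, 0.0475, 0, 0, 0],
    [0.0825, 0, 0.055, 0, 0, 0],
    [0.0825, 0, 0.055, 0, 0, 0],
    [0.0825, 0, 0.055, 0, 0, 0]
  ]
}}

```text
clock: 6.1
position: [599.4, -222.2, 122.2]
eef_rot: [3.142, 0.003, 0.009]
contact_force: [2.9, -3.3, 6.4]
width: 11.3
gripper_force: 26.9
```

```bash
python3 - <<'E'
from h import *
from workcell import env
c=env.capture("scene");cv2.imwrite("pics/s5.png",cv2.resize(c["pixels"][130:270,240:400,::-1],None,fx=4,fy=4,interpolation=cv2.INTER_CUBIC))
E
```

```text
(no output)
```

View pics/s5.png

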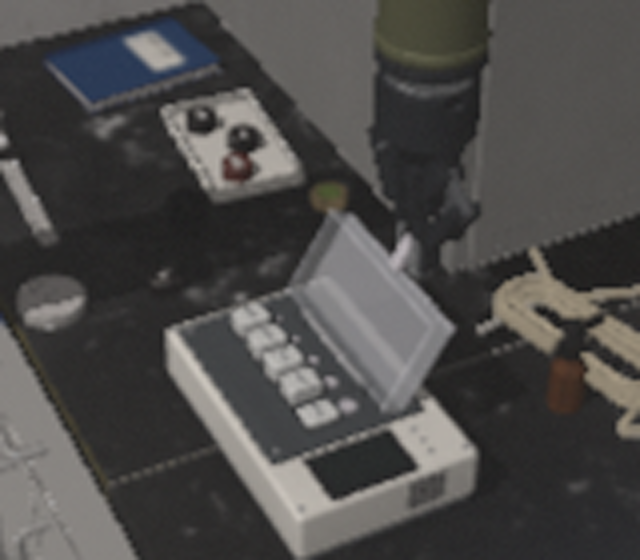

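The guard is open and leaning back. Keys 1–5 run from crop (250,318) to (318,412). Key 5 looks latched, and key 4 is at about (300,381). I'll release, rise, and refine key 4's position.

To row units: -90 mm is -0.225, -80 mm is -0.2, -0.3 rad is -0.075.

Call:
{"name": "jog_arm", "arguments": {
  "motion": [
    [0, 0, 0, 0, 0, 0],
    [0, 0, 0, 0, 0, 0],
    [0, 0, 0, 0, 0, 0],
    [0, 0, -0.05, 0, 0, 0],
    [0, 0, -0.125, 0, 0, 0],
    [0, 0, -0.2, 0, 0, 0],
    [-0.075, 0, -0.225, 0, 0, -0.0375],
    [-0.15, 0, -0.225, 0, 0, -0.075]
  ],
  "finger_gap": 40,
  "grip_n": 20
}}

```text
clock: 6.95
position: [536.8, -222.3, 212.7]
eef_rot: [3.103, 0.481, 0.004]
contact_force: [0.4, -0.1, -0.9]
width: 40.1
gripper_force: 0.0
```

Call:
{"name": "jog_arm", "arguments": {
  "motion": [
    [-0.09, 0, 0, 0, 0, -0.0375],
    [-0.15, 0.05, 0, 0, 0, -0.075],
    [-0.15, 0.0675, 0, 0, 0, -0.1125],
    [-0.15, 0.0675, 0, 0, 0, -0.15],
    [-0.15, 0.0675, 0, 0, 0, -0.1875],
    [-0.15, 0.0675, 0, 0, 0, -0.225],
    [-0.15, 0.0675, 0, 0, 0, -0.2625],
    [-0.15, 0.0675, 0, 0, 0, -0.3]
  ],
  "finger_gap": 0,
  "grip_n": 20
}}

```text
clock: 7.75
position: [486.7, -266.1, 211.0]
eef_rot: [-2.291, -2.149, -0.0]
contact_force: [-0.3, 0.0, -0.4]
width: 0.1
gripper_force: 0.0
```

```bash
python3 - <<'E'
from h import *
from workcell import env
c=env.capture("top");s=env.state();print(s["position"],s["joints"].round(2),s["width"])
cv2.imwrite("pics/t6.png",cv2.resize(c["pixels"][170:255,305:425,::-1],None,fx=6,fy=6,interpolation=cv2.INTER_CUBIC))
s=env.capture("scene");
for X in([487,-250,77],[489,-251,77],[489,-279,67],[486,-166,77]):
    u,v=proj(s,X);print(X,"s5",round((u-240)*4),round((v-130)*4))
E
```

```text
[ 486.58703798 -266.256952    210.8975626 ] [ 0.88  0.47 -0.64  1.72  0.31  1.06  0.08] -0.00894871818372902
[487, -250, 77] s5 298 375
[489, -251, 77] s5 301 375
[489, -279, 67] s5 319 408
[486, -166, 77] s5 249 310
```

View pics/t6.png

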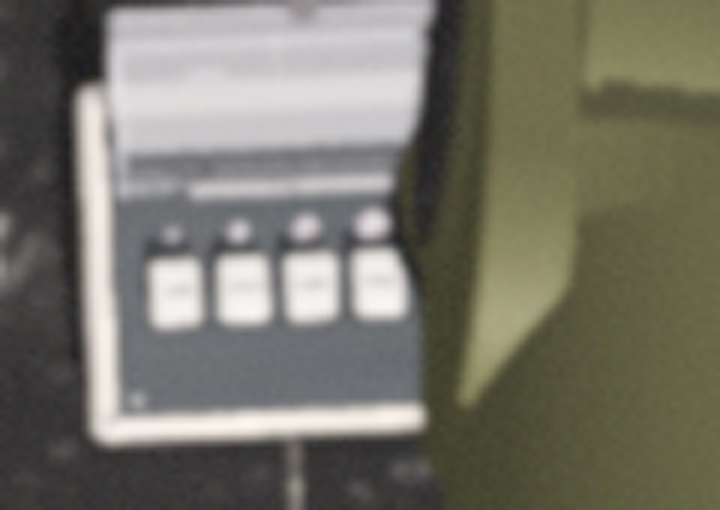

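Guard is well open and key 4 in the top view is at (378,285), which agrees with the earlier estimate. Moving to just above it.

To row units: 124 mm is 0.31, 110 mm is 0.275, -0.07 rad is -0.0175.

Call:
{"name": "jog_arm", "arguments": {
  "motion": [
    [0.0375, 0, 0, 0, 0, -0.0175],
    [0.0375, 0, 0.075, 0, 0, -0.0175],
    [0.0375, 0, 0.15, 0, 0, -0.0175],
    [0.0375, 0, 0.225, 0, 0, -0.0175],
    [0.0375, 0, 0.275, 0, 0, -0.0175],
    [0.0375, 0, 0.31, 0, 0, -0.0175],
    [0.0375, 0, 0.31, 0, 0, -0.0175],
    [0.0375, 0, 0.31, 0, 0, -0.0175]
  ]
}}

```text
clock: 8.65
position: [488.1, -251.2, 87.5]
eef_rot: [-2.224, -2.219, -0.0]
contact_force: [-0.1, -1.0, 0.4]
width: 0.1
gripper_force: 0.0
```

```bash
python3 - <<'E'
from h import *
from workcell import env
c=env.capture("scene");cv2.imwrite("pics/s7.png",cv2.resize(c["pixels"][160:280,260:400,::-1],None,fx=5,fy=5,interpolation=cv2.INTER_CUBIC))
E
```

```text
(no output)
```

View pics/s7.png

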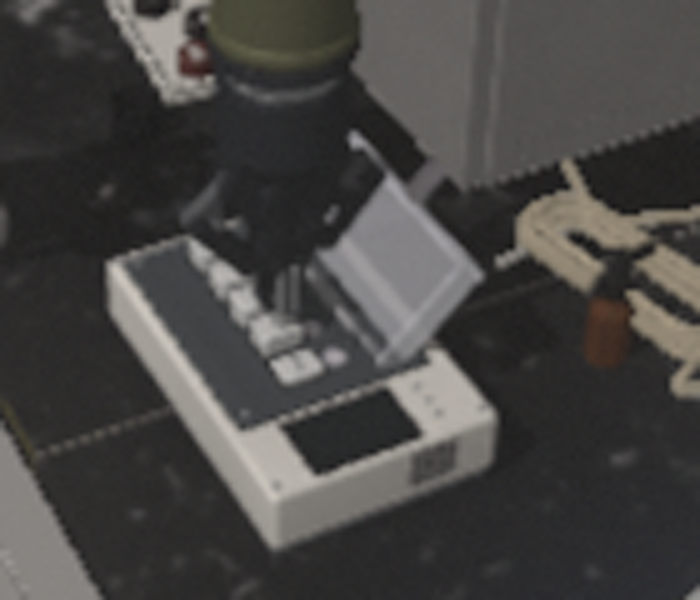

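The closed fingertips are about 10 mm above key 4, which is at (275,330). Key 5 at (295,367) is latched. I'll shift 3 mm towards the front and press.

To row units: 20 mm is 0.05, 18 mm is 0.045.

Call:
{"name": "jog_arm", "arguments": {
  "motion": [
    [0, -0.0075, 0.0125, 0, 0, 0],
    [0, -0.0075, 0.0225, 0, 0, 0],
    [0, -0.0075, 0.03, 0, 0, 0],
    [0, -0.0075, 0.0375, 0, 0, 0],
    [0, -0.0075, 0.045, 0, 0, 0],
    [0, -0.0075, 0.05, 0, 0, 0],
    [0, -0.0075, 0.05, 0, 0, 0]
  ]
}}

```text
clock: 9.4
position: [484.8, -251.6, 67.0]
eef_rot: [-2.221, -2.221, 0.0]
contact_force: [-0.0, -0.8, 1.7]
width: -0.3
gripper_force: 0.8
```

Call:
{"name": "jog_arm", "arguments": {
  "motion": [
    [0, 0, 0.0025, 0, 0, 0],
    [0, 0, 0.005, 0, 0, 0],
    [0, 0, 0.005, 0, 0, 0],
    [0, 0, 0.005, 0, 0, 0]
  ]
}}

```text
clock: 9.8
position: [485.0, -251.6, 65.6]
eef_rot: [2.221, 2.221, -0.0]
contact_force: [-0.6, -0.9, 4.4]
width: -0.3
gripper_force: 2.5
```

Call:
{"name": "jog_arm", "arguments": {
  "motion": [
    [0, 0, 0.0025, 0, 0, 0],
    [0, 0, 0.0038, 0, 0, 0],
    [0, 0, 0.0038, 0, 0, 0],
    [0, 0, 0.0038, 0, 0, 0]
  ]
}}

```text
clock: 10.2
position: [485.3, -251.7, 65.2]
eef_rot: [2.22, 2.22, -0.0]
contact_force: [-4.4, 0.4, 17.7]
width: -0.4
gripper_force: 8.5
```

The force rose to 17.7 N, so the key is on its bottom stop. I'll lift straight up and look.

To row units: -142 mm is -0.355, -130 mm is -0.325, 0.6 rad is 0.15.

Call:
{"name": "jog_arm", "arguments": {
  "motion": [
    [0, 0, -0.025, 0, 0, 0],
    [0, 0, -0.075, 0, 0, 0],
    [0, 0, -0.15, 0, 0, 0],
    [0, 0, -0.2375, 0, 0, 0],
    [-0.05, 0, -0.325, 0, 0, 0.0375],
    [-0.05, 0, -0.355, 0, 0, 0.075],
    [-0.05, 0, -0.355, 0, 0, 0.1125],
    [-0.05, 0, -0.355, 0, 0, 0.15]
  ]
}}

```text
clock: 11.0
position: [485.3, -271.4, 206.5]
eef_rot: [2.782, 1.457, 0.002]
contact_force: [0.2, 0.3, -0.6]
width: 0.1
gripper_force: 0.0
```

```bash
python3 - <<'E'
from h import *
from workcell import env
c=env.capture("scene");print(env.state()["position"]);cv2.imwrite("pics/s8.png",cv2.resize(c["pixels"][170:270,265:375,::-1],None,fx=6,fy=6,interpolation=cv2.INTER_CUBIC))
E
```

```text
[ 485.23414465 -271.1613838   206.27750543]
```

View pics/s8.png

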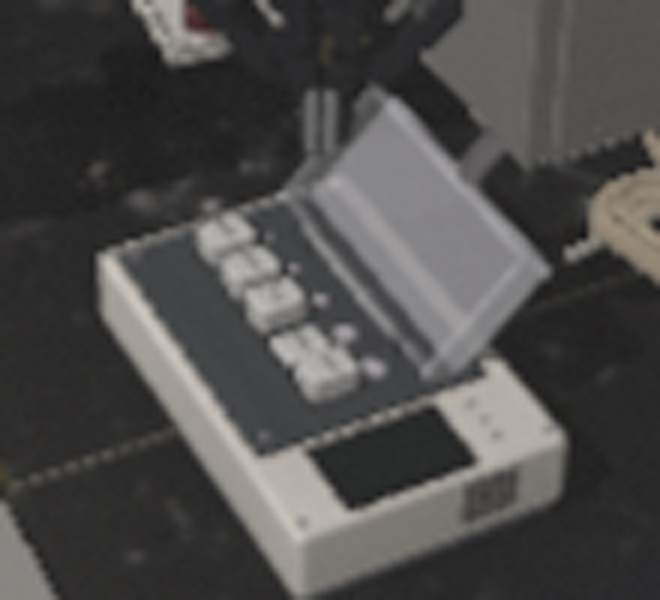

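Key 4 at (300,350) is down, and key 5 at (325,375) has popped up. Now I'll re-grip the tab.

To row units: 108 mm is 0.27, 96 mm is 0.24, 0.965 rad is 0.2413.

Call:
{"name": "jog_arm", "arguments": {
  "motion": [
    [0.04, 0.025, 0, 0, 0, 0.035],
    [0.08, 0.0525, 0, 0, 0, 0.07],
    [0.12, 0.0775, 0, 0, 0, 0.105],
    [0.16, 0.105, 0, 0, 0, 0.14],
    [0.2, 0.13, 0, 0, 0, 0.175],
    [0.24, 0.155, 0, 0, 0, 0.21],
    [0.27, 0.175, 0, 0, 0, 0.2413],
    [0.27, 0.175, 0, 0, 0, 0.2413]
  ],
  "finger_gap": 40,
  "grip_n": 20
}}

```text
clock: 11.85
position: [605.4, -219.5, 205.2]
eef_rot: [-3.14, -0.015, -0.001]
contact_force: [-0.7, 0.4, 0.2]
width: 40.4
gripper_force: 0.0
```

Call:
{"name": "jog_arm", "arguments": {
  "motion": [
    [0, 0, 0, 0, 0, 0],
    [0, 0, 0, 0, 0, 0],
    [0, 0, 0, 0, 0, 0]
  ]
}}

```text
clock: 12.15
position: [602.9, -222.7, 205.9]
eef_rot: [3.141, 0.011, -0.001]
contact_force: [-0.0, -0.0, 1.0]
width: 39.9
gripper_force: 0.0
```

To row units: 92 mm is 0.23, 84 mm is 0.21.

Call:
{"name": "jog_arm", "arguments": {
  "motion": [
    [0.005, 0, 0.05, 0, 0, 0],
    [0.005, 0, 0.1125, 0, 0, 0],
    [0.005, 0, 0.175, 0, 0, 0],
    [0.005, 0, 0.21, 0, 0, 0],
    [0.005, 0, 0.23, 0, 0, 0],
    [0.005, 0, 0.23, 0, 0, 0],
    [0.005, 0, 0.23, 0, 0, 0]
  ]
}}

```text
clock: 12.85
position: [606.2, -222.1, 114.7]
eef_rot: [3.141, 0.009, 0.002]
contact_force: [0.6, -0.5, -0.2]
width: 39.9
gripper_force: 0.0
```

Call:
{"name": "jog_arm", "arguments": {
  "motion": [
    [0, 0, 0, 0, 0, 0],
    [0, 0, 0, 0, 0, 0],
    [0, 0, 0, 0, 0, 0],
    [0, 0, 0, 0, 0, 0],
    [0, 0, 0, 0, 0, 0],
    [0, 0, 0, 0, 0, 0]
  ],
  "finger_gap": 0,
  "grip_n": 20
}}

```text
clock: 13.45
position: [606.2, -222.1, 114.8]
eef_rot: [3.141, 0.009, 0.003]
contact_force: [-0.8, -0.6, 5.5]
width: 11.4
gripper_force: 25.2
```

To row units: -48 mm is -0.12, -41 mm is -0.1025.

Call:
{"name": "jog_arm", "arguments": {
  "motion": [
    [-0.015, 0, -0.0175, 0, 0, 0],
    [-0.0275, 0, -0.03, 0, 0, 0],
    [-0.04, 0, -0.0425, 0, 0, 0],
    [-0.055, 0, -0.0525, 0, 0, 0],
    [-0.07, 0, -0.0625, 0, 0, 0],
    [-0.085, 0, -0.07, 0, 0, 0],
    [-0.1025, 0, -0.0775, 0, 0, 0],
    [-0.12, 0, -0.085, 0, 0, 0]
  ]
}}

```text
clock: 14.25
position: [556.8, -222.6, 147.9]
eef_rot: [3.141, 0.008, -0.001]
contact_force: [2.2, -4.6, -4.3]
width: 11.3
gripper_force: 24.0
```

Call:
{"name": "jog_arm", "arguments": {
  "motion": [
    [-0.0175, 0, -0.005, 0, 0, 0],
    [-0.035, 0, -0.0075, 0, 0, 0],
    [-0.0525, 0, -0.01, 0, 0, 0],
    [-0.07, 0, -0.01, 0, 0, 0],
    [-0.0875, 0, -0.01, 0, 0, 0],
    [-0.105, 0, -0.0075, 0, 0, 0],
    [-0.1225, 0, -0.005, 0, 0, 0],
    [-0.14, 0, 0, 0, 0, 0]
  ]
}}

```text
clock: 15.05
position: [502.2, -223.3, 149.2]
eef_rot: [3.14, 0.008, 0.005]
contact_force: [0.8, -4.6, 6.6]
width: 11.5
gripper_force: 25.6
```

To row units: -47 mm is -0.1175, -42 mm is -0.105.

Call:
{"name": "jog_arm", "arguments": {
  "motion": [
    [-0.0175, 0, 0.005, 0, 0, 0],
    [-0.0325, 0, 0.0125, 0, 0, 0],
    [-0.0475, 0, 0.0225, 0, 0, 0],
    [-0.0625, 0, 0.0325, 0, 0, 0],
    [-0.0775, 0, 0.0425, 0, 0, 0],
    [-0.0925, 0, 0.055, 0, 0, 0],
    [-0.105, 0, 0.065, 0, 0, 0],
    [-0.1175, 0, 0.08, 0, 0, 0]
  ]
}}

```text
clock: 15.85
position: [453.0, -223.9, 116.7]
eef_rot: [3.14, 0.007, -0.002]
contact_force: [-4.4, -6.9, 8.7]
width: 11.5
gripper_force: 27.9
```

Call:
{"name": "jog_arm", "arguments": {
  "motion": [
    [-0.01, 0, 0.015, 0, 0, 0],
    [-0.0175, 0, 0.03, 0, 0, 0],
    [-0.0275, 0, 0.045, 0, 0, 0],
    [-0.035, 0, 0.0625, 0, 0, 0],
    [-0.04, 0, 0.0775, 0, 0, 0],
    [-0.045, 0, 0.095, 0, 0, 0],
    [-0.045, 0, 0.1075, 0, 0, 0],
    [-0.045, 0, 0.11, 0, 0, 0]
  ]
}}

```text
clock: 16.65
position: [431.7, -224.1, 71.2]
eef_rot: [3.141, 0.004, -0.012]
contact_force: [-10.8, -8.3, 5.7]
width: 11.0
gripper_force: 32.7
```

To row units: 2 mm is 0.005, 1 mm is 0.0025.

Call:
{"name": "jog_arm", "arguments": {
  "motion": [
    [0, 0, 0.0025, 0, 0, 0],
    [0, 0, 0.005, 0, 0, 0],
    [0, 0, 0.005, 0, 0, 0],
    [0, 0, 0.005, 0, 0, 0]
  ]
}}

```text
clock: 17.05
position: [431.5, -224.1, 69.6]
eef_rot: [3.141, 0.004, -0.013]
contact_force: [-10.5, -9.0, 6.2]
width: 11.4
gripper_force: 33.0
```

Call:
{"name": "jog_arm", "arguments": {
  "motion": [
    [0, 0, 0, 0, 0, 0],
    [0, 0, 0, 0, 0, 0],
    [0, 0, 0, 0, 0, 0],
    [0, 0, 0, 0, 0, 0],
    [0, 0, -0.0125, 0, 0, 0],
    [0, 0, -0.0625, 0, 0, 0],
    [0, 0, -0.15, 0, 0, 0],
    [0, 0, -0.25, 0, 0, 0]
  ],
  "finger_gap": 40
}}

```text
clock: 17.85
position: [436.0, -222.2, 170.5]
eef_rot: [-3.14, -0.01, 0.003]
contact_force: [1.1, -0.0, -0.2]
width: 40.0
gripper_force: 0.0
```

Call:
{"name": "jog_arm", "arguments": {
  "motion": [
    [-0.025, 0.1, 0, 0, 0, 0],
    [-0.025, 0.2, -0.05, 0, 0, 0],
    [-0.025, 0.3, -0.05, 0, 0, 0],
    [-0.025, 0.4, -0.05, 0, 0, 0],
    [-0.025, 0.5, -0.05, 0, 0, 0],
    [-0.025, 0.6, -0.05, 0, 0, 0],
    [-0.025, 0.6, -0.05, 0, 0, 0]
  ]
}}

```text
clock: 18.55
position: [425.7, -468.9, 189.3]
eef_rot: [3.139, -0.001, -0.002]
contact_force: [-1.1, -0.3, 0.8]
width: 40.2
gripper_force: 0.0
```

```bash
python3 - <<'E'
from h import *
from workcell import env
c=env.capture("scene");t=env.capture("top");f=lambda i:cv2.resize(i[:,:,::-1],None,fx=4,fy=4,interpolation=cv2.INTER_CUBIC)
cv2.imwrite("pics/s9.png",np.hstack([f(c["pixels"][180:270,280:370]),f(t["pixels"][170:260,315:425])]))
c0=dict(np.load("top0.npz"));print(env.state()["position"],env.state()["contact_force"],np.abs(t["pixels"][175:250,312:418].astype(int)-c0["pixels"][175:250,312:418]).mean())
E
```

```text
[ 427.64618569 -463.10976696  189.3797504 ] [0.71167579 1.02438333 0.44536605] 9.43685534591195
```

View pics/s9.png

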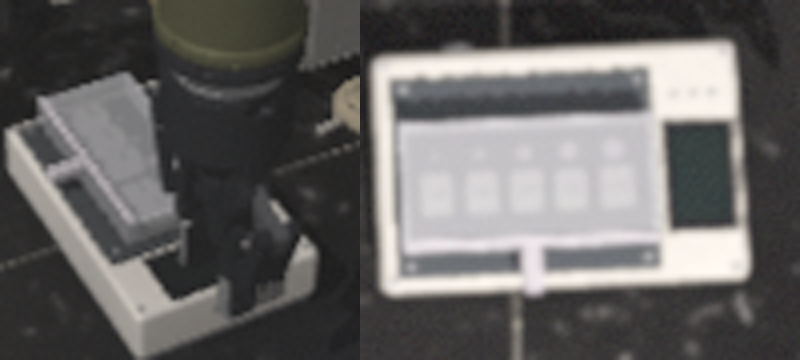

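The picture shows the guard shut: the tab end is at full-image (358.7,243), the same as at the start, and the arm is clear. Handing in.

```bash
python3 -c "
from workcell import env
print(env.finish_job())"
```

```text
the job is handed in; nothing more can be done
None
```

The job is handed in at about 18.6 s: I swung the guard open, pressed key 4 until it latched and the key that was down (the rightmost) popped up, then swung the guard shut again; the arm ended clear of everything and nothing else was deliberately touched.

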